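Zero the photometer and hold the reference cell in its beam

ROBOT

A 6-joint arm with a two-finger parallel gripper is mounted at the origin on the work surface. World frame = base frame: x ahead of the robot, y to its left, z up, the work surface at z = 0. Lengths are in m, angles in degrees, forces in N, time in s.
With the tool pointing down it reaches from about 0.3 to 0.75 m from the base axis. Payload 8.5 kg.
Tool frame: the origin (TCP) lies on the centre line of the jaws, within the pads' length; the fingertips stand 17 mm ahead of it and the grasp point (between the pads) lies 2 mm behind it (env.tcp_to_tips is the distance from the TCP to the fingertips, in m); z points along the fingers, y is the line along which they close (so a half turn about z gives the same grasp; the last joint's range is limited). The gripper opens to 85 mm and grips with 20 to 120 N. Pads are 22 mm wide; open, the fingers measure 114 mm over their backs; the gripper's body (76 mm by 85 mm) begins 54 mm behind the grasp point. The pads swing forward as they close: fully open they stand 13 mm farther back than shut.
Start: joints at [-86.19, 21.807, 74.336, -0, 83.858, -12.336], TCP at [0.153, -0.528, 0.248] pointing down, gripper open.
Joint ranges: [-178.18, 178.18], [-50.72, 133.34], [12.68, 142.11], [-81.47, 261.47], [9.98, 163.14], [-165.26, 165.26]. Speed limits (degrees/s): [136.94, 136.94, 180, 180, 180, 180].

INTERFACE

Orientations are given as a 3x3 rotation matrix whose columns are the frame's x, y, z axes.
In Python, from rig import env gives the robot as it stands. The module is installed in compiled form; this text tells all that it offers.
- The arm moves only by the shell command python3 -m pendant 'ROWS' [FORCE]. ROWS is JSON, a list of rows, each a list of 7 numbers: the opening, from 0 (shut) to 1 (fully open), then the shift along the tool's x, y, z in m, then the turn, a rotation vector about the tool's x, y, z in rad. A call has 1 to 5 rows; each row is the pose to reach, as a shift and turn from the pose commanded when the call began, along the tool's axes at that moment; what a row does not reach only later rows make up. A row lasts 1/8 s, in which the tool goes at most 62.5 mm and 10.7 degrees, less where a joint would pass 70% of its speed; a pose out of reach is approached as far as the arm can. A call with a gripper value outside its range is refused whole. The fingers move at their own pace and stop on an object; FORCE is the grip in N (left out, the last holds). Time passes only in rows, so rows that repeat a pose let the fingers close. It gives the time, the measured TCP pose, the force, the opening and the grip force at its end, in the units of the state.
- env.observe(): the state, without advancing time (a new reading comes with each control period).
- env.get_image(name): name is "side" or "top" or "wrist"; returns a dict with "image" (480x640x3 uint8, blue, green, red), "fx", "fy", "cx", "cy" (pixels), "k1" (the pictures are not rectified: a ray, as slopes to the right and down, at radius r is drawn at 1 + k1 r^2 times it, then the intrinsics apply), "pose" (4x4, takes a point from camera to world coordinates). Camera axes: x right, y up, looking along -z (the intrinsics and any distortion apply to the point x, -y, -z); pixel columns grow to the right and rows downward; lengths in m; the calibration is good to about 2 mm. A picture is of the moment at which its call begins. There is no depth.
- env.close_job(): hands the job in; it is judged then, once.
Trained networks look in the newest picture that a camera, given by its name, has taken for a name from the list of things; names that differ only in an ending like _2 or _b are one class to them, and where a whole thing is asked for, a point or a joint stands for the part that bears it (a point fixed in the world has none). Each returns a list of dicts, best first, with "conf" (0 to 1); they miss things now and then, are a little off and sometimes report something else, mostly with a low value. They report only what shows in the picture. A call takes as long as a camera call. They do not tell look-alikes from the thing itself.
- env.find_in(camera, thing): "bbox" ([centre column, centre row, width, height] in pixels, round what is visible of it).
- env.trace(camera, thing): "mask" (480x640 bool, what is visible of it) and "bbox" ([centre column, centre row, width, height] in pixels, round what is visible of it).
- env.tip_of(camera, thing): "centre" ([column, row] in pixels: a listed point, or the origin of a listed thing).
The state is a dict: "time_s": time; "q": joint angles; "qvel": joint speeds; "joint_efforts": joint torques, N m; "position": TCP position; "tool_rot": TCP orientation; "ft_force": force on the tool from outside, world axes, zero at the start; "wrist_torque": the same for the moment, N m; "grip_width": finger opening in m; "gripper_force": force on a finger pad.
Only numpy, scipy, OpenCV 4.12 (cv2) and the standard library are available. Lean on these libraries where they do the work, as an engineer would, in place of code of your own. Each camera call takes 0.05 s, during which the arm holds its last target. There are 200 camera calls.

TASK

The repaired photometer is being checked with its cell holder off, so the glass cell has to be held in the beam. While the light path is still empty, press the zero plunger on the control unit right down to its stop and let it come fully up again; then take the middle-length one of the three cells out of the rack, gripping it gently and only by its two long frosted sides, never by the clear end windows, and without knocking the optics hold it upright in the middle of the gap between the two lens tubes, lengthwise along the beam, so that the beam goes in at one end window and out at the other through their lower half. Finish while still holding it there, steady and touching nothing but your fingers, and leave everything else on the bench where it is.

Things in the scene. Friction and masses are not known exactly. Their poses are not given: they have to be found in the camera images.
- plunger (a joint): Travel of the zero plunger, m: 0 = up, 0.008 = down on its stop. It moves straight down; the spring pushes back with 2 N at the top and 6 N at the stop, and returns it when let go.
- plunger_top (a point): Centre of the flat top of the zero plunger: a black round head, 32 mm across and 8 mm thick, on a steel stem on the top of the control unit (grey instrument case with a small display, 110 x 130 mm, 50 mm high, fixed on the table). At rest the top is 78 mm above the table.
- unit: The grey control unit (fixed). Origin under its centre at table height; the plunger stands 20 mm to its -y side, its display faces its -x, a 25 mm aerial stub stands at its (+x, -y) corner. It and the cell rack may stand on either side of the bench.
- rack: Grey plastic cell rack, 174 x 46 mm (fixed). Origin under its centre at table height; x runs along the channel. Its floor is 6 mm above the table; channel walls 14 mm apart inside, 30 mm apart outside, their tops 17 mm above the table; three bays at x = -54, 0 and +54 mm, one cell in each, in any order.
- cell_medium_mid (a point): Centre, half-way up, of the middle-length cell, the one to use: glass cuvette 22.5 mm long (x), 12.5 mm thick (y), 45 mm tall (z) plus 3 mm of inset white stopper. Long sides (+y, -y) frosted; ends (+x, -x) are clear windows. It stands upright in the rack, its lower 11 mm in the channel. 18 to 33 g, thin glass: grip with 5 to 15 N.
- cell_short_mid (a point): Centre of the shortest cell, 12.5 mm long, otherwise alike; stays in the rack.
- cell_long_mid (a point): Centre of the longest cell, 42.5 mm long, otherwise alike; stays in the rack.
- beam_mid (a point): The point on the beam midway between the two lens tubes, 100 mm above the table. The beam runs level along this frame's y axis; z is up. The faces of the tubes (31 mm across, black) lie 35 mm either side, so the gap is 70 mm. Nothing stands in the gap above the rail, whose top is 22 mm above the table.
- optics: The photometer optics (fixed): aluminium rail 60 x 250 mm along its y, with two carriers and posts that bear the black lens tubes; the finned light source is at -y, the receiver with its small green board at +y. Nothing on it is higher than 125 mm. A small grey amplifier box stands behind the rail, at x = 85 mm. Origin under the middle of the rail at table height.
- board: Bystander: green circuit board 80 x 110 mm, up to 19 mm high, lying in front of the optics. Origin under its centre.
- multimeter: Bystander: yellow handheld meter, 88 mm wide, leaning on its stand, about 140 mm high, behind the optics. Origin at table height.
- screwdriver: Bystander: yellow-handled screwdriver 150 mm long, lying behind the optics.
- solder_reel: Bystander: grey reel, 60 mm across, 46 mm high, standing behind.
- flux_bottle: Bystander: brown glass bottle, 48 mm across, 110 mm high, standing behind.
- tweezers: Bystander: steel tweezers 125 mm long, lying in front.
- lens_cap: Bystander: black lens cap, 38 mm across, 12 mm high, lying in front.
Mind the look-alikes: they are no part of the job. What is shaped like the part that bears cell_medium_mid but brown is not meant. Leave any blue or purple look-alike of the unit alone.

How it is judged (in metres and radians):
On the way, in this order (a step that is already met when the one before it is completed fails the run):
1. the zero plunger is pressed down to its stop while the light path is empty (value of joint plunger above 0.007 m and horizontal distance between cell_medium_mid and beam_mid above 0.06 m), for 0.1 s.
2. the plunger is let up again (value of joint plunger below 0.001 m), for 0.1 s.
3. the middle-length cell is lifted out of the rack in the fingers (contact force between the fingers and cell_medium above 1 N and z of cell_medium_mid in the frame of rack above 0.05 m and contact force between cell_medium and rack below 0.05 N), for 0.2 s.
At the end, for the whole second after the job is handed in: Fingers hold the middle cell, free and still, in the gap: within 4.5 mm of the beam sideways, 15 mm of mid-gap, beam 2.5 to 22.5 mm above its underside, in line within 8 degrees, upright within 7. Plunger up (1 mm), other cells within 15 mm of their places (x of cell_medium_mid in the frame of beam_mid between -0.0045 and 0.0045 m and y of cell_medium_mid in the frame of beam_mid between -0.015 and 0.015 m and z of cell_medium_mid in the frame of beam_mid between 0 and 0.02 m and angle between the x axis of cell_medium_mid and the y axis of beam_mid, either way round below 0.14 rad and angle between cell_medium_mid's own z axis and vertical below 0.12 rad and contact force between the fingers and cell_medium above 1 N and contact force between each of optics, rack and cell_medium below 0.05 N and linear speed of cell_medium below 0.02 m/s and value of joint plunger below 0.001 m and distance of each of cell_short_mid, cell_long_mid from where it was at the start of the episode below 0.015 m); the arm keeps its last pose, push and grip.
It fails at once if the fingers touch a clear end window of the cell (contact force between the fingers and cell_medium_c0 above 0.5 N or contact force between the fingers and cell_medium_c1 above 0.5 N).
It fails at once if the cell is squeezed hard (over 80 N, both fingers together) (contact force between the fingers and cell_medium above 80 N).
It fails at once if the cell is tipped over (more than 35 degrees) (angle between cell_medium_mid's own z axis and vertical above 0.6 rad).
It fails at once if the optics are knocked by the arm, the fingers or the cell (contact force between any of the arm, the fingers and optics above 2 N or contact force between cell_medium and optics above 1 N).
It fails at once if another cell is shifted by more than 15 mm or a bystander by more than 25 mm (distance of any of cell_short_mid, cell_long_mid from where it was at the start of the episode above 0.015 m or distance of any of board, multimeter, screwdriver, solder_reel, flux_bottle, tweezers, lens_cap from where it was at the start of the episode above 0.025 m).
It also fails if it takes over 58 s, if anything falls off the work surface, if the arm or the gripper's body presses on something with over 40 N, if the wrist force passes 120 N, or if a joint passes its speed limit or range.

## Working session

There is one attempt and no reset: what is moved stays moved. The work goes in short steps, Python scripts to look and compute and a shell command to move; the robot and the scene stay as the last step left them, time stands still between calls to the robot, and variables do not carry over. Pictures are saved under pics/ and viewed, at most 10 in all, crops included, and the job is handed in when it is done.

```bash
mkdir -p pics; cat > h.py <<'E'
import numpy as np, cv2
from rig import env
def K(c): return np.array([[c["fx"],0,c["cx"]],[0,c["fy"],c["cy"]],[0,0,1.]])
def ray(c,p):
    u=np.array([(p[0]-c["cx"])/c["fx"],(p[1]-c["cy"])/c["fy"]]); s=u.copy()
    for _ in range(20): s=u/(1+c["k1"]*(s@s))
    P=np.array(c["pose"]); d=P[:3,:3]@np.array([s[0],-s[1],-1]); return P[:3,3],d
def atz(c,p,z):
    o,d=ray(c,p); return o+d*(z-o[2])/d[2]
def tri(obs):
    A=np.zeros((3,3));b=np.zeros(3)
    for c,p in obs:
        o,d=ray(c,p);d=d/np.linalg.norm(d);M=np.eye(3)-np.outer(d,d);A+=M;b+=M@o
    return np.linalg.solve(A,b)
def proj(c,X):
    P=np.array(c["pose"]);q=P[:3,:3].T@(np.array(X)-P[:3,3]);s=np.array([q[0],-q[1]])/-q[2]
    s=s*(1+c["k1"]*(s@s)); return np.array([c["cx"]+c["fx"]*s[0],c["cy"]+c["fy"]*s[1]])
E
python3 - <<'E'
from h import *
np.set_printoptions(precision=4,suppress=True)
zs=dict(plunger_top=.078,unit=0,rack=0,cell_medium_mid=.0285,cell_short_mid=.0285,cell_long_mid=.0285,beam_mid=.1,optics=0)
for n in ["top","side"]:
    c=env.get_image(n); cv2.imwrite(f"pics/{n}0.png",c["image"]); print(n,np.array(c["pose"])[:3,3],c["fx"])
    for t,z in zs.items():
        for r in env.tip_of(n,t)[:3]: print(t,round(r["conf"],2),np.array(r["centre"]),atz(c,r["centre"],z))
E
```

```text
top [ 0.365  -0.0139  1.5191] 507.74159041079474
plunger_top 0.66 [471.6 208.1] [ 0.649  -0.4787  0.078 ]
plunger_top 0.64 [471.3 301.6] [ 0.3787 -0.4719  0.078 ]
plunger_top 0.56 [411.8 248.7] [ 0.5263 -0.3022  0.078 ]
unit 0.89 [455.1 300.5] [ 0.3819 -0.4476  0.    ]
unit 0.67 [402.8 255.3] [ 0.5145 -0.2904  0.    ]
unit 0.58 [460.6 213.1] [ 0.648  -0.4692  0.    ]
rack 0.96 [200.7 243.6] [0.5364 0.3191 0.    ]
cell_medium_mid 0.6 [166.3 272.5] [0.4456 0.4096 0.0285]
cell_medium_mid 0.53 [195.3 294.4] [0.3839 0.3209 0.0285]
cell_medium_mid 0.36 [194.  264.4] [0.4713 0.3293 0.0285]
cell_short_mid 0.38 [200.5 241.5] [0.5395 0.3137 0.0285]
cell_long_mid 0.4 [200.  228.1] [0.5794 0.3173 0.0285]
beam_mid 0.86 [308. 234.] [ 0.5592 -0.0039  0.1   ]
optics 0.7 [308.6 236.3] [ 0.5659 -0.0052  0.    ]
side [0.1057 0.6342 0.977 ] 543.2590873890016
plunger_top 0.57 [391.2 178.7] [ 0.5279 -0.3029  0.078 ]
plunger_top 0.55 [385.5 122.5] [ 0.6551 -0.4977  0.078 ]
unit 0.82 [377. 152.] [ 0.6532 -0.4605  0.    ]
unit 0.72 [309.2 268. ] [ 0.5689 -0.0067  0.    ]
unit 0.69 [386.5 208.3] [ 0.519  -0.2785  0.    ]
cell_medium_mid 0.7 [288.  414.5] [0.3895 0.3156 0.0285]
cell_medium_mid 0.52 [231.6 437.2] [0.4466 0.407  0.0285]
cell_medium_mid 0.45 [247.9 399.2] [0.4687 0.3342 0.0285]
cell_short_mid 0.54 [232.5 377.5] [0.5213 0.3166 0.0285]
cell_long_mid 0.86 [209.2 359.1] [0.5849 0.3124 0.0285]
beam_mid 0.76 [307.7 241.2] [ 0.567  -0.0002  0.1   ]
beam_mid 0.19 [231.2 380.2] [0.4884 0.3459 0.1   ]
optics 0.79 [311.1 267.6] [ 0.5659 -0.0101  0.    ]
```

View pics/top0.png

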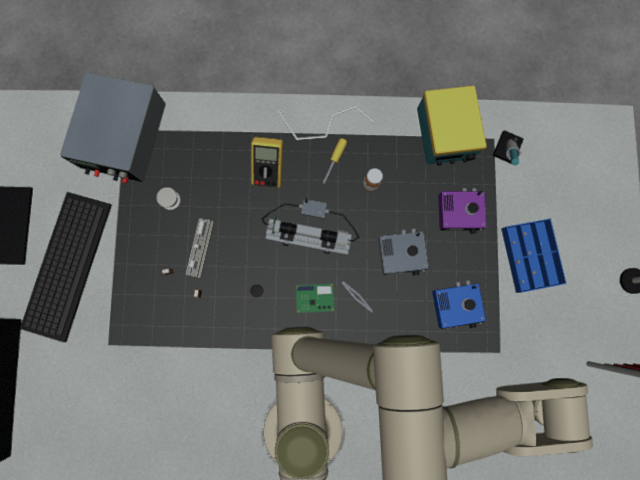

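View pics/side0.png

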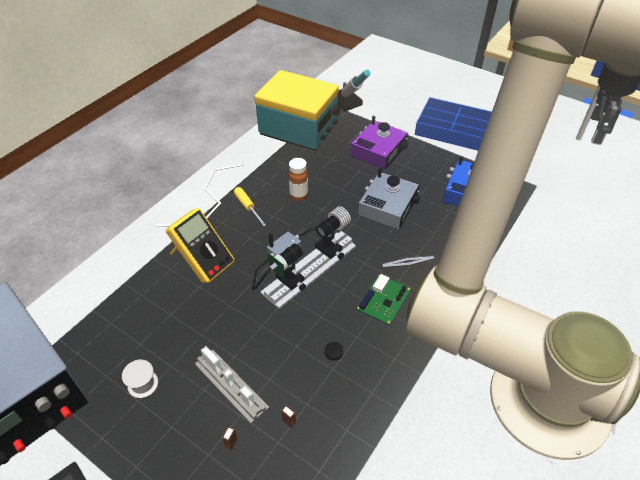

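The top view shows the real grey unit at about (404,252) with its plunger head at (412,249). The purple unit at (462,210) and the blue one at (459,306) are look-alikes. The grey rack is at (200,247). The brown cell look-alikes stand at (167,271) and (197,294) in the top view, and at (230,437) and (288,415) in the side view. Next I'll check the choice in one close crop.

```bash
python3 - <<'E'
from h import *
np.set_printoptions(precision=4,suppress=True)
t=cv2.imread("pics/top0.png"); s=cv2.imread("pics/side0.png")
f=lambda im,x,y,w,h:cv2.resize(im[y:y+h,x:x+w],(400,300),interpolation=cv2.INTER_CUBIC)
cv2.imwrite("pics/crop.png",np.vstack([np.hstack([f(t,160,213,88,66),f(s,180,330,120,90)]),np.hstack([f(t,255,190,112,84),f(s,240,190,136,102)])]))
c=env.get_image("top")
for th,z in [("rack",.012),("optics",.05)]:
    m=env.trace("top",th)[0]; r=cv2.minAreaRect(np.argwhere(m["mask"])[:,::-1].astype(np.float32))
    b=cv2.boxPoints(r); print(th,m["conf"],r,[atz(c,p,z)[:2] for p in b])
print(env.observe()["tool_rot"])
E
```

```text
rack 0.55 ((199.50277709960938, 247.1544647216797), (16.48969841003418, 57.63899230957031), 12.994616508483887) [array([0.4452, 0.3585]), array([0.6147, 0.329 ]), array([0.6045, 0.28  ]), array([0.4354, 0.3102])]
optics 0.91 ((312.5409851074219, 225.22750854492188), (85.9402847290039, 49.361793518066406), 11.040940284729004) [array([0.542 , 0.1193]), array([0.6867, 0.0964]), array([ 0.6431, -0.1534]), array([ 0.4994, -0.1271])]
[[ 0.9606  0.2781 -0.    ]
 [ 0.2781 -0.9606  0.0001]
 [ 0.     -0.0001 -1.    ]]
```

View pics/crop.png

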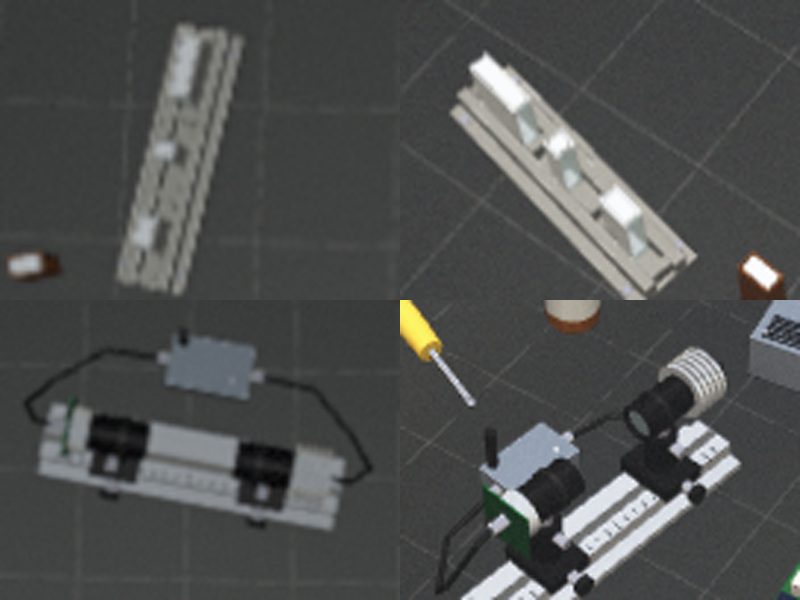

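The crop confirms it. The long cell stands in the far bay, the short one in the middle and the medium one in the near bay, at about (192,264) in the top view. The fins of the light source are at -y. Now to the plunger, with the fingers shut.

```bash
python3 -m pendant '[[0,0.055,-0.015,0,0,0,0],[0,0.11,-0.03,0,0,0,0],[0,0.165,-0.045,0.01,0,0,0],[0,0.22,-0.06,0.02,0,0,0],[0,0.275,-0.073,0.03,0,0,0]]' 40; python3 -m pendant '[[0,0.05,-0.013,0.02,0,0,0],[0,0.1,-0.027,0.03,0,0,0],[0,0.147,-0.0396,0.05,0,0,0],[0,0.147,-0.0396,0.06,0,0,0],[0,0.147,-0.0396,0.06,0,0,0]]'
python3 - <<'E'
from h import *
np.set_printoptions(precision=4,suppress=True)
c=env.get_image("wrist"); cv2.imwrite("pics/w1.png",c["image"])
for r in env.tip_of("wrist","plunger_top")[:3]: print(r["conf"],r["centre"],atz(c,r["centre"],.078))
o=env.observe();print(o["position"],o["ft_force"],env.tcp_to_tips,np.array(c["pose"]))
E
```

```text
time_s: 1.68
position: [0.3982, -0.3806, 0.2182]
tool_rot: [[0.961, 0.278, 0.0], [0.278, -0.961, -0.0], [0.0, 0.0, -1.0]]
ft_force: [0.2, -1.6, 0.5]
grip_width: -0.0003
gripper_force: 0.0
time_s: 2.3
position: [0.5264, -0.3029, 0.1577]
tool_rot: [[0.961, 0.278, -0.001], [0.278, -0.961, 0.001], [-0.001, -0.001, -1.0]]
ft_force: [-0.0, -0.3, 0.0]
grip_width: -0.0001
gripper_force: 0.0
0.6 [316.6, 258.2] [ 0.5208 -0.3038  0.078 ]
[ 0.5264 -0.3037  0.159 ] [0.7506 0.299  0.3494] 0.017 [[ 0.2776  0.9149  0.2931  0.6007]
 [-0.9607  0.2647  0.0835 -0.2819]
 [-0.0012 -0.3048  0.9524  0.2844]
 [ 0.      0.      0.      1.    ]]
```

View pics/w1.png

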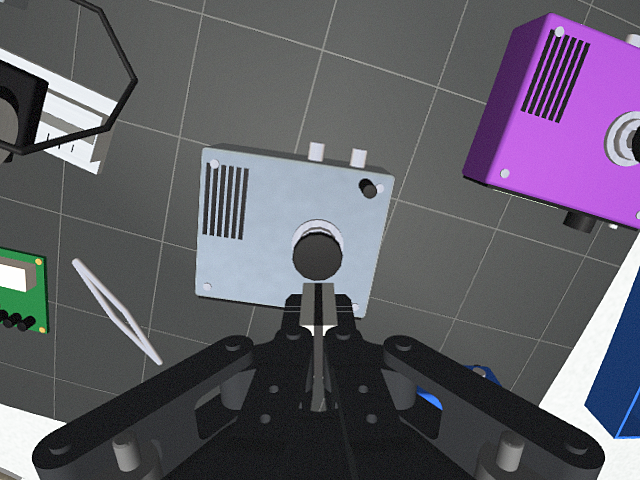

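The wrist view shows the grey unit with its plunger head at (317,257), which agrees with the 0.078 m height. I'm pressing it.

```bash
python3 -m pendant '[[0,-0.003,0,0.03,0,0,0],[0,-0.003,0,0.058,0,0,0],[0,-0.003,0,0.065,0,0,0],[0,-0.003,0,0.068,0,0,0],[0,-0.003,0,0.07,0,0,0]]'; python3 -m pendant '[[0,0,0,0.001,0,0,0],[0,0,0,0.002,0,0,0],[0,0,0,0.002,0,0,0]]'
```

```text
time_s: 3.02
position: [0.5242, -0.3043, 0.0897]
tool_rot: [[0.961, 0.278, 0.001], [0.278, -0.961, -0.002], [0.001, 0.002, -1.0]]
ft_force: [-3.7, -1.8, 5.0]
grip_width: -0.0001
gripper_force: 2.3
time_s: 3.4
position: [0.5243, -0.3043, 0.0872]
tool_rot: [[0.961, 0.278, 0.001], [0.278, -0.961, -0.002], [0.0, 0.002, -1.0]]
ft_force: [-3.4, -2.1, 5.8]
grip_width: 0.0002
gripper_force: 2.9
```

```bash
python3 -m pendant '[[0,0,0,0.001,0,0,0],[0,0,0,0.002,0,0,0],[0,0,0,0.002,0,0,0]]'
```

```text
time_s: 3.78
position: [0.5243, -0.3043, 0.0869]
tool_rot: [[0.96, 0.278, 0.002], [0.278, -0.96, -0.003], [0.001, 0.003, -1.0]]
ft_force: [-7.8, 0.5, 17.9]
grip_width: -0.0001
gripper_force: 9.1
```

The force jump at z=0.0869 shows the plunger is on its stop. I'll release it and travel high to the rack.

```bash
python3 -m pendant '[[0,0,0,-0.03,0,0,0],[0,0,0,-0.06,0,0,0],[0.5,0,0,-0.12,0,0,0],[0.5,0.005,-0.02,-0.16,0,0,0],[0.5,0.015,-0.08,-0.17,0,0,0]]' 20; python3 -m pendant '[[0.6,0.011,-0.055,0,0,0,0],[0.6,0.022,-0.11,0,0,0,0],[0.6,0.033,-0.165,0,0,0,0],[0.6,0.044,-0.22,0,0,0,0],[0.6,0.055,-0.275,0,0,0,0]]';  python3 -m pendant '[[0.6,0.011,-0.055,0,0,0,0],[0.6,0.022,-0.11,0,0,0,0],[0.6,0.033,-0.165,0,0,0,0],[0.6,0.044,-0.22,0.02,0,0,0],[0.6,0.055,-0.267,0.04,0,0,0]]';  python3 -m pendant '[[0.6,0,0,0,0,0,0.16],[0.6,0,0,0,0,0,0.32],[0.6,0,0,0,0,0,0.455],[0.6,0,0,0,0,0,0.455]]'
python3 - <<'E'
from h import *
np.set_printoptions(precision=4,suppress=True)
c=env.get_image("wrist"); cv2.imwrite("pics/w2.png",c["image"])
for t,z in [("cell_medium_mid",.0285),("cell_short_mid",.0285),("cell_long_mid",.0285),("rack",0)]:
    for r in env.tip_of("wrist",t)[:3]: print(t,r["conf"],r["centre"],atz(c,r["centre"],z))
m=env.trace("wrist","rack")
for r in m[:1]:
    b=cv2.boxPoints(cv2.minAreaRect(np.argwhere(r["mask"])[:,::-1].astype(np.float32)))
    print(r["conf"],[(p,atz(c,p,.012)[:2]) for p in b])
o=env.observe();print(o["position"],o["q"],o["tool_rot"])
E
```

```text
time_s: 4.4
position: [0.5172, -0.2235, 0.2568]
tool_rot: [[0.961, 0.276, 0.005], [0.276, -0.961, -0.003], [0.004, 0.004, -1.0]]
ft_force: [-0.6, 0.8, 0.2]
grip_width: 0.0427
gripper_force: 0.0
time_s: 5.03
position: [0.4924, 0.0589, 0.2546]
tool_rot: [[0.961, 0.278, 0.001], [0.278, -0.961, 0.001], [0.001, -0.0, -1.0]]
ft_force: [-0.6, -0.0, -0.2]
grip_width: 0.0513
gripper_force: 0.0
time_s: 5.65
position: [0.4707, 0.3311, 0.2141]
tool_rot: [[0.96, 0.279, 0.001], [0.279, -0.96, 0.001], [0.001, -0.001, -1.0]]
ft_force: [1.3, -0.1, -0.1]
grip_width: 0.0513
gripper_force: 0.0
time_s: 6.15
position: [0.4712, 0.329, 0.2144]
tool_rot: [[0.985, -0.171, 0.0], [-0.171, -0.985, 0.001], [0.0, -0.001, -1.0]]
ft_force: [0.7, -0.3, -0.2]
grip_width: 0.051
gripper_force: 0.0
cell_medium_mid 0.94 [241.4, 245.0] [0.4495 0.4055 0.0285]
cell_medium_mid 0.85 [343.1, 287.4] [0.3894 0.3177 0.0285]
cell_medium_mid 0.61 [311.9, 211.8] [0.4698 0.3343 0.0285]
cell_short_mid 0.73 [313.1, 148.2] [0.5256 0.3233 0.0285]
cell_long_mid 0.61 [318.7, 82.3] [0.5776 0.3093 0.0285]
rack 0.76 [314.7, 144.9] [0.5263 0.322  0.    ]
0.68 [(array([289.,  44.], dtype=float32), array([0.614 , 0.3286])), (array([342.,  44.], dtype=float32), array([0.6062, 0.2842])), (array([342., 240.], dtype=float32), array([0.4324, 0.3111])), (array([289., 240.], dtype=float32), array([0.4414, 0.3626]))]
[0.4712 0.3286 0.2144] [ 23.0856  25.7265  73.7078   0.0077  80.5613 122.9497] [[ 0.9852 -0.1713  0.    ]
 [-0.1713 -0.9852  0.0002]
 [-0.     -0.0002 -1.    ]]
```

View pics/w2.png

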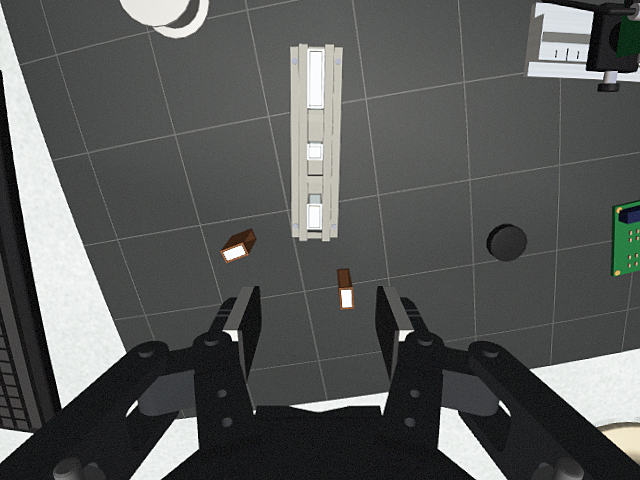

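The wrist view shows the rack upright in the picture. The medium cell's stopper is at (315,216), the short one's at (315,151) and the long one's at (316,79). The brown look-alikes are at (236,250) and (345,290), clear of the fingers. Next I'll refine the stopper centres.

```bash
python3 - <<'E'
from h import *
np.set_printoptions(precision=4,suppress=True)
c=env.get_image("wrist"); im=c["image"]
w=(im.min(2)>225).astype(np.uint8)[40:240,295:338]
n,l,st,ce=cv2.connectedComponentsWithStats(w)
P=[]
for i in range(1,n):
    if st[i,4]>60:
        p=ce[i]+[295,40];print(st[i],p,atz(c,p,.054));P.append(atz(c,p,.054)[:2])
d=P[0]-P[-1];print(np.degrees(np.arctan2(d[1],d[0])),np.linalg.norm(d))
o=env.observe();R=o["tool_rot"];print(R.T@(np.r_[P[-1],.04]-o["position"]))
# hidden check vs top camera
t=cv2.imread("pics/top0.png");ct=env.get_image("top")
print(proj(ct,np.r_[P[-1],.054]))
m=env.trace("top","optics")
E
```

```text
[ 12   9  17  59 837] [314.8256  77.4612] [0.579  0.3116 0.054 ]
[ 11 104  17  16 216] [313.9491 151.1944] [0.5249 0.3219 0.054 ]
[ 11 164  16  25 350] [313.2771 216.0771] [0.4722 0.3318 0.054 ]
-10.72390038490438 0.10867178909897333
[ 0.0004 -0.0033  0.1744]
[191.1608 263.3878]
```

```bash
python3 -m pendant '[[0.4,0,-0.003,0.04,0,0,0.015],[0.4,0,-0.003,0.08,0,0,0.015],[0.4,0,-0.003,0.11,0,0,0.015],[0.4,0,-0.003,0.12,0,0,0.015],[0.4,0,-0.003,0.12,0,0,0.015]]'
python3 - <<'E'
from h import *
np.set_printoptions(precision=4,suppress=True)
c=env.get_image("wrist"); im=c["image"]; cv2.imwrite("pics/w3.png",im)
o=env.observe();R=o["tool_rot"];p=o["position"];print(p)
for dy in(-.02,0,.02):print(proj(c,p+R@[0,dy,p[2]-.054]))
w=(im.min(2)>225).astype(np.uint8)
n,l,st,ce=cv2.connectedComponentsWithStats(w)
for i in range(1,n):
    if st[i,4]>100 and abs(ce[i][0]-320)<60:
        q=atz(c,ce[i],.054);print(st[i],ce[i],q,R.T@(q-p))
E
```

```text
time_s: 7.22
position: [0.4719, 0.3316, 0.0946]
tool_rot: [[0.982, -0.187, -0.0], [-0.187, -0.982, -0.0], [-0.0, 0.0, -1.0]]
ft_force: [0.3, 1.0, 0.1]
grip_width: 0.0343
gripper_force: 0.0
[0.4722 0.3318 0.0953]
[277.7411 276.1215]
[316.279  276.1222]
[354.8195 276.0599]
[ 301    0   30  101 2665] [315.382   49.4109] [0.5774 0.312  0.054 ] [ 0.107  -0.0002  0.0414]
[303 160  27  27 302] [316.0298 172.394 ] [0.5249 0.3218 0.054 ] [ 0.0536 -0.      0.0414]
[307 165  19  17 314] [315.8567 172.9363] [0.5247 0.3219 0.054 ] [ 0.0533 -0.0001  0.0414]
[304 256  26  40 857] [316.203  275.8075] [0.4725 0.3318 0.054 ] [ 0.0002 -0.      0.0413]
[360 375  13  29 273] [365.8352 389.652 ] [0.3947 0.317  0.054 ] [-0.0734  0.029   0.0412]
```

View pics/w3.png

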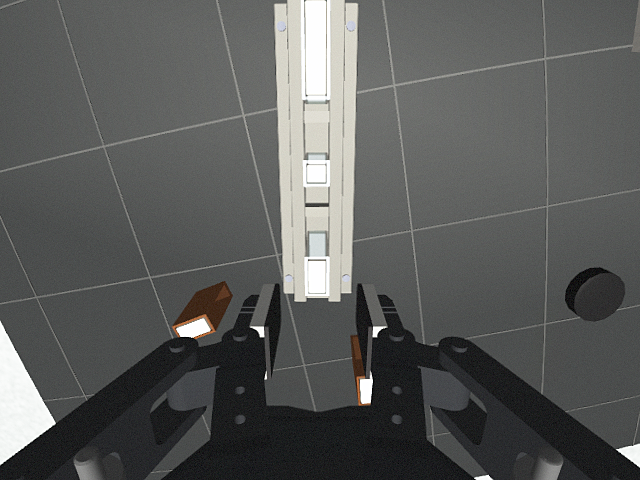

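Tool and cell are centred within 0.3 mm: the stopper is at (316,276), midway between the pads. I'm going down and closing gently.

```bash
python3 -m pendant '[[0.4,0,0,0.03,0,0,0],[0.4,0,0,0.05,0,0,0],[0.4,0,0,0.055,0,0,0],[0.4,0,0,0.055,0,0,0]]' 20; python3 -m pendant '[[0.25,0,0,0,0,0,0],[0.2,0,0,0,0,0,0],[0.17,0,0,0,0,0,0],[0.14,0,0,0,0,0,0],[0.1,0,0,0,0,0,0]]' 20
```

```text
time_s: 7.78
position: [0.4722, 0.3318, 0.0403]
tool_rot: [[0.982, -0.187, 0.001], [-0.187, -0.982, 0.001], [0.001, -0.001, -1.0]]
ft_force: [-0.5, 0.6, 0.5]
grip_width: 0.0342
gripper_force: 0.0
time_s: 8.4
position: [0.4718, 0.3316, 0.0397]
tool_rot: [[0.982, -0.187, 0.0], [-0.187, -0.982, 0.0], [0.0, -0.0, -1.0]]
ft_force: [-0.7, 0.4, 3.8]
grip_width: 0.0119
gripper_force: 21.3
```

```bash
python3 -m pendant '[[0,0,0,0,0,0,0],[0,0,0,0,0,0,0]]'; python3 -m pendant '[[0,0,0,-0.004,0,0,0],[0,0,0,-0.012,0,0,0],[0,0,0,-0.025,0,0,0],[0,0,0,-0.045,0,0,0],[0,0,0,-0.06,0,0,0]]'
```

```text
time_s: 8.65
position: [0.4719, 0.3317, 0.0397]
tool_rot: [[0.982, -0.187, 0.001], [-0.187, -0.982, 0.0], [0.0, -0.0, -1.0]]
ft_force: [-1.2, 1.3, 5.3]
grip_width: 0.012
gripper_force: 21.5
time_s: 9.28
position: [0.4719, 0.3316, 0.1008]
tool_rot: [[0.982, -0.187, 0.001], [-0.187, -0.982, 0.0], [0.001, -0.0, -1.0]]
ft_force: [0.4, -0.0, 0.4]
grip_width: 0.0123
gripper_force: 20.8
```

The cell is held. I'll lift it high and move towards the optics to measure the beam from near.

```bash
python3 -m pendant '[[0,0,0,-0.04,0,0,0],[0,0,0.01,-0.09,0,0,0],[0,0.005,0.04,-0.13,0,0,0],[0,0.01,0.08,-0.145,0,0,0],[0,0.02,0.13,-0.15,0,0,0]]';python3 -m pendant '[[0,0.01,0.05,0,0,0,0],[0,0.02,0.1,0,0,0,0],[0,0.03,0.15,0,0,0,0],[0,0.03,0.19,0,0,0,0],[0,0.03,0.19,0,0,0,0]]'
python3 - <<'E'
from h import *
np.set_printoptions(precision=4,suppress=True)
c=env.get_image("wrist"); im=c["image"]; cv2.imwrite("pics/w4.png",im)
o=env.observe();print(o["position"],o["gripper_force"],o["q"])
obs=[]
for n in("wrist","top","side"):
    cc=env.get_image(n)
    for r in env.tip_of(n,"beam_mid")[:1]: print(n,r["conf"],r["centre"],atz(cc,r["centre"],.1)); obs.append((cc,r["centre"]))
    for r in env.tip_of(n,"optics")[:1]: print(n,r["conf"],r["centre"],atz(cc,r["centre"],0))
if len(obs)>1: print(tri(obs))
E
```

```text
time_s: 9.9
position: [0.4668, 0.1992, 0.251]
tool_rot: [[0.983, -0.186, 0.002], [-0.186, -0.983, 0.0], [0.002, -0.001, -1.0]]
ft_force: [0.9, -1.1, -0.3]
grip_width: 0.012
gripper_force: 20.8
time_s: 10.52
position: [0.4605, 0.0059, 0.2498]
tool_rot: [[0.982, -0.191, 0.0], [-0.191, -0.982, -0.0], [0.0, 0.0, -1.0]]
ft_force: [-0.3, 0.3, 0.3]
grip_width: 0.0121
gripper_force: 20.8
[0.4607 0.0072 0.2498] 20.760539174079895 [-13.8862  12.7502  87.4809   0.0072  79.7532  87.0282]
wrist 0.83 [306.4, 83.4] [ 0.5642 -0.0049  0.1   ]
wrist 0.83 [308.5, 96.0] [ 0.5622 -0.0034  0.    ]
top 0.68 [306.7, 233.8] [0.5734 0.0007 0.    ]
side 0.72 [307.6, 241.0] [ 0.5675 -0.0006  0.1   ]
side 0.6 [310.4, 270.3] [ 0.5627 -0.0027  0.    ]
[ 0.5667 -0.0036  0.0973]
```

View pics/w4.png

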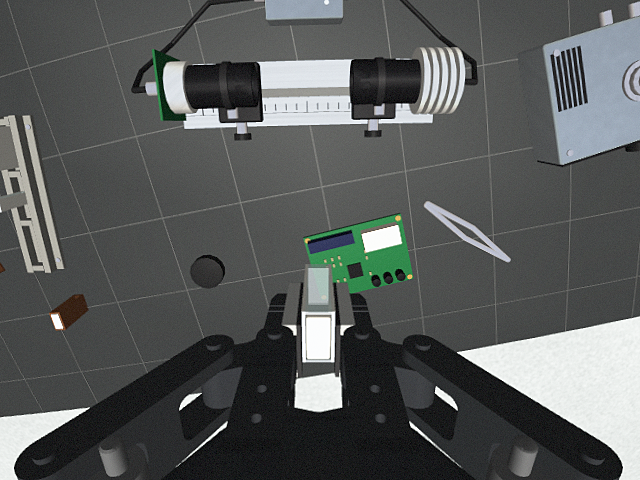

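The wrist view shows the cell held upright in the pads at about (318,315). The inner tube faces are at columns 260 and 350, with the tube rows at about 62–108. Next, fit the tube axis from the clean stretches of tube.

```bash
python3 - <<'E'
from h import *
np.set_printoptions(precision=4,suppress=True)
c=env.get_image("wrist"); im=c["image"]; g=im.max(2)
def run(x):
    col=(g[40:150,x]<70); k=40+np.flatnonzero(col)
    mid=85-40; 
    if not col[mid]: return None
    a=mid
    while col[a-1]:a-=1
    b=mid
    while col[b+1]:b+=1
    return a+40,b+40
for x in range(186,426,6): print(x,run(x),end=' ')
print()
# lateral: inner faces at mid row
r=g[84].astype(int); print(r[250:272],r[340:362])
L=[x for x in range(196,220,2)]; R=[x for x in range(396,418,2)]
pts=[]
for x in L+R:
    q=run(x)
    if q: pts.append(atz(c,(x,(q[0]+q[1])/2),.1)[:2])
pts=np.array(pts);d=np.linalg.svd(pts-pts.mean(0))[2][0];print(pts[:3],pts[-3:],np.degrees(np.arctan2(*d[::-1])))
print(env.observe()["time_s"])
E
```

```text
186 None 192 (64, 100) 198 (64, 107) 204 (64, 107) 210 (64, 107) 216 (64, 107) 222 (63, 116) 228 (85, 85) 234 (61, 108) 240 (62, 106) 246 (62, 121) 252 (62, 121) 258 (61, 113) 264 None 270 None 276 None 282 None 288 None 294 None 300 None 306 None 312 None 318 None 324 None 330 None 336 None 342 None 348 None 354 (70, 97) 360 (59, 105) 366 (59, 115) 372 (59, 104) 378 (59, 105) 384 (84, 105) 390 (80, 118) 396 (59, 118) 402 (60, 102) 408 (60, 102) 414 (60, 103) 420 (60, 102) 
[ 53  54  52  49  58  38  23  41  47  45  41  29  18   0 115 249 239 233
 233 233 231 230] [236 235 233 235 236 235 234 233 234 233 235 237 247 205   8  37  51  26
  27  42  42  41]
[[0.5786 0.0768]
 [0.5787 0.0752]
 [0.578  0.0739]] [[ 0.5517 -0.0797]
 [ 0.5514 -0.0812]
 [ 0.5512 -0.0826]] -99.95308824540245
11.075
```

```bash
python3 -m pendant '[[0,0.025,-0.002,0,0,0,-0.17],[0,0.05,-0.004,0,0,0,-0.34],[0,0.08,-0.005,0,0,0,-0.51],[0,0.1,-0.007,0,0,0,-0.68],[0,0.1042,-0.007,0,0,0,-0.85]]'; python3 -m pendant '[[0,0,0,0,0,0,-0.17],[0,0,0,0,0,0,-0.34],[0,0,0,0,0,0,-0.51],[0,0,0,0,0,0,-0.68],[0,0,0,0,0,0,-0.735]]'; python3 -m pendant '[[0,0,0,0.01,0,0,0],[0,0,0,0.02,0,0,0],[0,0,0,0.02,0,0,0]]'
python3 - <<'E'
from h import *
np.set_printoptions(precision=4,suppress=True)
o=env.observe();p=o["position"];R=o["tool_rot"];print(p,np.degrees(np.arctan2(R[1,0],R[0,0])),R.T@(np.array([.5643,-.0055,.1212])-p),o["q"])
c=env.get_image("wrist"); im=c["image"]
ims=[im]
s=env.get_image("side");q=proj(s,p);x,y=int(q[0]),int(q[1])
ims.append(cv2.resize(s["image"][y-60:y+90,x-100:x+100],(640,480)))
cv2.imwrite("pics/w5.png",cv2.resize(np.hstack(ims),(800,300)))
E
```

```text
time_s: 11.7
position: [0.5656, -0.0048, 0.2487]
tool_rot: [[0.785, 0.619, -0.001], [0.619, -0.785, 0.0], [-0.0, -0.0, -1.0]]
ft_force: [0.5, 0.1, -1.3]
grip_width: 0.0121
gripper_force: 20.8
time_s: 12.32
position: [0.5647, -0.0046, 0.2492]
tool_rot: [[0.17, 0.985, -0.0], [0.985, -0.17, 0.0], [0.0, -0.0, -1.0]]
ft_force: [0.4, 0.6, -0.9]
grip_width: 0.0123
gripper_force: 20.8
time_s: 12.7
position: [0.5642, -0.0046, 0.2281]
tool_rot: [[0.174, 0.985, -0.002], [0.985, -0.174, 0.001], [0.0, -0.002, -1.0]]
ft_force: [0.4, -0.8, 0.3]
grip_width: 0.0123
gripper_force: 20.8
[ 0.5642 -0.0046  0.2281] 79.99407484214022 [-0.0009  0.0005  0.1069] [-12.4917  24.153   73.9841   0.0028  82.0028  -2.4862]
```

View pics/w5.png

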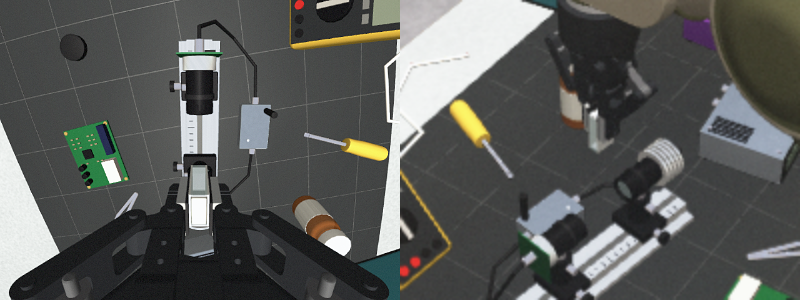

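Left half: from the wrist, the receiver tube is straight ahead at about (200,90), in line with the held cell at (200,205). Right half: the side camera shows the cell upright above the gap. Before lowering, one check of the sideways offset against the far tube.

```bash
python3 - <<'E'
from h import *
np.set_printoptions(precision=4,suppress=True)
o=env.observe();p=o["position"];R=o["tool_rot"]
c=env.get_image("wrist"); g=c["image"].max(2)
for y in range(112,184,5):
    row=g[y]<75; a=b=320
    if not row[320]: continue
    while row[a-1]:a-=1
    while row[b+1]:b+=1
    print(y,a,b,b-a,R.T@(atz(c,((a+b)/2,y),.1)-p))
q=[atz(c,x,.154+.0)for x in()]
w=(c["image"].min(2)>225).astype(np.uint8);n,l,st,ce=cv2.connectedComponentsWithStats(w)
for i in range(1,n):
    if st[i,4]>200 and 270<ce[i][1]<400 and abs(ce[i][0]-318)<30: print(st[i],R.T@(atz(c,ce[i],p[2]+.0143)-p))
E
```

```text
112 301 339 38 [0.083  0.001  0.1292]
117 289 347 58 [ 0.0797 -0.0004  0.1292]
122 289 347 58 [ 0.0763 -0.0004  0.1292]
127 289 347 58 [ 0.0729 -0.0004  0.1292]
132 289 346 57 [ 0.0695 -0.0007  0.1292]
137 297 346 49 [0.0661 0.0021 0.1292]
142 297 346 49 [0.0627 0.0021 0.1292]
147 290 346 56 [ 0.0592 -0.0004  0.1292]
152 320 346 26 [0.0557 0.0103 0.1292]
157 320 346 26 [0.0522 0.0103 0.1292]
162 298 338 40 [ 0.0487 -0.0004  0.1292]
167 297 338 41 [ 0.0451 -0.0008  0.1292]
172 297 338 41 [ 0.0415 -0.0008  0.1292]
177 298 338 40 [ 0.0379 -0.0004  0.1292]
182 302 332 30 [ 0.0342 -0.0011  0.1292]
[302 312  33  53 326] [ 0.0012 -0.0008 -0.0143]
[307 317  23  42 961] [ 0.0003 -0.0005 -0.0143]
```

The tube axis is within 0.5 mm of the tool centre, and the receiver's face is 34–35 mm ahead, so the tool is at mid-gap. I'm lowering straight down.

```bash
python3 -m pendant '[[0,0,0,0.025,0,0,0],[0,0,0,0.05,0,0,0],[0,0,0,0.07,0,0,0],[0,0,0,0.085,0,0,0],[0,0,0,0.095,0,0,0]]';python3 -m pendant '[[0,0,0,0.007,0,0,0],[0,0,0,0.012,0,0,0],[0,0,0,0.012,0,0,0],[0,0,0,0.012,0,0,0],[0,0,0,0.012,0,0,0]]'
python3 - <<'E'
from h import *
np.set_printoptions(precision=4,suppress=True)
o=env.observe();p=o["position"];print(p,o["ft_force"])
s=env.get_image("side");x,y=map(int,proj(s,p));c=env.get_image("wrist")
cv2.imwrite("pics/w6.png",cv2.resize(np.hstack([c["image"],cv2.resize(s["image"][y-50:y+70,x-80:x+80],(640,480),interpolation=cv2.INTER_CUBIC)]),(800,300)))
R=o["tool_rot"]
for n,k in(("wrist",c),("side",s)):
  for r in env.tip_of(n,"cell_medium_mid")[:4]: print(n,r["conf"],r["centre"],atz(k,r["centre"],.11)-p)
E
```

```text
time_s: 13.48
position: [0.5648, -0.0048, 0.1339]
tool_rot: [[0.173, 0.985, 0.0], [0.985, -0.173, -0.0], [0.0, 0.0, -1.0]]
ft_force: [0.2, 0.5, -1.1]
grip_width: 0.012
gripper_force: 20.8
time_s: 14.1
position: [0.5648, -0.0048, 0.1226]
tool_rot: [[0.173, 0.985, 0.001], [0.985, -0.173, -0.0], [-0.0, 0.001, -1.0]]
ft_force: [0.1, -0.4, -0.7]
grip_width: 0.0122
gripper_force: 20.8
[ 0.5648 -0.0048  0.1226] [ 0.0748 -0.3573 -0.6921]
wrist 0.95 [317.4, 311.0] [-0.0015 -0.004  -0.0126]
side 0.72 [288.9, 417.4] [-0.2039  0.351  -0.0126]
side 0.56 [310.1, 238.5] [-0.0028  0.0025 -0.0126]
side 0.52 [231.5, 435.9] [-0.1459  0.4297 -0.0126]
```

View pics/w6.png

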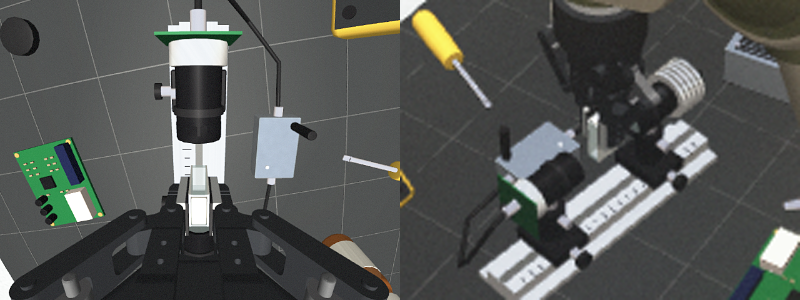

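The cell stands upright in the gap, in line with the tubes and with clear space on both sides: the receiver's face is at row 140 in the left half and the cell is at (198,195). The force reading shows no contact, so I'm handing in.

```bash
python3 -c "
from rig import env
print(env.close_job())"
```

```text
the job is handed in; nothing more can be done
None
```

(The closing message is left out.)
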